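Nudge the specimen mount into its stage recess

ROBOT

A 7-joint arm with a two-finger parallel gripper is mounted at the origin on a cart in front of the work surface, level with it; the furniture and walls round the work are solid. World frame = base frame: x ahead of the robot, y to its left, z up, the work surface at z = 0. Lengths are in mm, angles in rad, forces in N, time in s.
With the tool pointing down it reaches from about 400 to 875 mm from the base axis. Payload 4.4 kg.
Tool frame: the origin (TCP) lies at the very end of the fingers, on their centre line; the grasp point (between the pads) lies 19 mm behind it; z points along the fingers, y is the line along which they close (so a half turn about z gives the same grasp; the last joint's range is limited). The gripper opens to 85 mm and grips with 20 to 120 N. Pads are 22 mm wide; open, the fingers measure 114 mm over their backs; the gripper's body (76 mm by 85 mm) begins 54 mm behind the grasp point. The pads swing forward as they close: fully open they stand 13 mm farther back than shut.
Start: joints at [1.071, 0.628, 0.038, 1.517, -0.027, 0.996, -0.02], TCP at [273.237, -589.796, 231.313] pointing down, gripper open.
Joint ranges: [-3.06, 3.06], [-0.37, 2.12], [-1.25, 1.32], [0.18, 2.47], [-1.1, 4.24], [0.23, 1.98], [-2.94, 2.94]. Speed limits (rad/s): [2.57, 2.57, 3.14, 3.14, 3.14, 3.14, 3.14].

INTERFACE

Orientations are given as a unit quaternion [x, y, z, w].
In Python, from plant import r, viewer gives the robot as it stands.
- The arm moves only by the tool carry_out, never from a script. Its argument "rows" is a list of rows, each a list of 5 numbers: the shift along the tool's x, y, z in m, then the turn about the tool's z in degrees, then the opening, from 0 (shut) to 1 (fully open). In form: [[dx, dy, dz, twist, hand], ...]. A call has 1 to 8 rows; each row is the pose to reach, as a shift and turn from the pose commanded when the call began, along the tool's axes at that moment; what a row does not reach only later rows make up. A row lasts 1/8 s, in which the tool goes at most 62.5 mm and 10.7 degrees, less where a joint would pass 70% of its speed; a pose out of reach is approached as far as the arm can. A call with a gripper value outside its range is refused whole. The fingers move at their own pace and stop on an object; "grip_force" is the grip in N (left out, the last holds). Time passes only in rows, so rows that repeat a pose let the fingers close. It gives the time, the measured TCP pose, the force, the opening and the grip force at its end, in the units of the state.
- r.observe(): the state, without advancing time (a new reading comes with each control period).
- viewer.read_camera(name): name is "side" or "top"; returns (picture, depth): 480x640x3 uint8, red, green, blue; 480x640 float32, mm along the optical axis (not along the pixel's ray), 0 where there is no reading.
- viewer.calibration(name): a dict with "fx", "fy", "cx", "cy" (pixels), "rvec" (rotation vector, rad) and "tvec" (3), from world to camera coordinates, as OpenCV has them. Camera axes: x right, y down, z forward; pixel columns grow to the right and rows downward; lengths in mm; the calibration is good to about 2 mm. A picture is of the moment at which its call begins. calibration takes no time and is no camera call.
- r.job_done(): hands the job in; it is judged then, once.
Trained networks look in the newest picture that a camera, given by its name, has taken for a name from the list of things; names that differ only in an ending like _2 or _b are one class to them, and where a whole thing is asked for, a point or a joint stands for the part that bears it (a point fixed in the world has none). Each returns a list of dicts, best first, with "p" (0 to 1); they miss things now and then, are a little off and sometimes report something else, mostly with a low value. They report only what shows in the picture. A call takes as long as a camera call. They do not tell look-alikes from the thing itself.
- viewer.outline_of(camera, query): "pixels" (480x640 bool, what is visible of it) and "rect" ([left, top, right, bottom] in pixels, round what is visible of it).
The state is a dict: "time": time; "q": joint angles; "joint_velocities": joint speeds; "joint_torque": joint torques, N m; "tcp_pos": TCP position; "tcp_rot": TCP orientation; "contact_force": force on the tool from outside, world axes, zero at the start; "wrist_torque": the same for the moment, N m; "width": finger opening in mm; "grasp_force": force on a finger pad.
Only numpy, scipy, OpenCV 4.12 (cv2) and the standard library are available. Lean on these libraries where they do the work, as an engineer would, in place of code of your own. Each camera call takes 0.05 s, during which the arm holds its last target. There are 200 camera calls.

TASK

Ready the stage plate for imaging: with a fingertip, push the loose round specimen mount across the top of the plate until it drops into the empty recess and sits flat on its floor. Only push or press it - do not lift, carry or topple it. Leave the mount in the other recess seated, and leave the loupe and the vial standing where they are.

Things in the scene. Friction and masses are not known exactly. Their poses are not given: they have to be found in the camera images.
- loose_mount: the loose specimen mount: a black resin cylinder, 30 mm across, 15 mm tall, about 24 g, standing upright on top of the stage plate near the plate's near (-x) edge. Origin at the centre of its underside, z up.
- seated_mount: the other specimen mount, 30 mm across and 17 mm tall, already seated in the other recess, so that it stands 10 mm above the plate's top. Loose. Origin at the centre of its underside.
- stage_plate: flat grey metal plate fixed to the table, 120 mm (its x) by 150 mm (its y) by 14 mm thick, its top 14 mm above the table, no raised rim. Two round recesses, 35 mm across and 7 mm deep, with a bare metal floor, sit at x = +26 mm, y = -36 mm (empty) and x = +26 mm, y = +36 mm (occupied). Origin at the centre of its underside; its x axis points away from the robot at yaw 0.
- empty_recess (a point): centre of the floor of the empty recess (35 mm across, floor 7 mm below the plate's top, 2.5 mm of play all round a mount). A mount seated in it has its origin here and stands 8 mm above the plate's top.
- full_recess (a point): centre of the floor of the occupied recess, same size.
- loupe: black stand loupe, 35 mm across and 37 mm tall, standing on the table beyond the plate. Loose. Origin at the centre of its underside.
- vial: glass vial with a cap, 18 mm across and 52 mm tall, standing on the table beyond the plate. Loose. Origin at the centre of its underside.
Mind the look-alikes: they are no part of the job. Leave any green or white look-alike of the loose_mount alone.

How it is judged:
By the outcome, as a careful person would: the job done as asked, in the order asked, and still so for the second after the job is handed in, with the robot touching nothing.
It also fails if it takes over 51 s, if anything falls off the work surface, if the arm or the gripper's body presses on something with over 40 N, if the wrist force passes 120 N, or if a joint passes its speed limit or range.

## Working session

There is one attempt and no reset: what is moved stays moved. The work goes in short steps, Python scripts to look and compute and a tool call to move; the robot and the scene stay as the last step left them, time stands still between calls to the robot, and variables do not carry over. Pictures are saved under pics/ and viewed, at most 10 in all, crops included, and the job is handed in when it is done.

Besides the shell and the picture viewer there is one more tool, called after ">>>" as name(argument=value, ...), one argument or row to a line, values as JSON. carry_out: Moves the arm, as the interface text tells. Its arguments: {"type":"object","properties":{"rows":{"type":"array"},"grip_force":{"type":"number"}},"required":["rows"]}

```bash
mkdir -p pics; ls; cat > h.py <<'E'
import numpy as np, cv2
from plant import r, viewer
def cal(n):
    c=viewer.calibration(n); R=cv2.Rodrigues(np.array(c["rvec"],float))[0]; return c,R,np.array(c["tvec"],float).ravel()
def px2w(n,u,v,z):  # intersect pixel ray with plane z
    c,R,t=cal(n); d=R.T@np.array([(u-c["cx"])/c["fx"],(v-c["cy"])/c["fy"],1]); o=-R.T@t
    return o+d*(z-o[2])/d[2]
def w2px(n,p):
    c,R,t=cal(n); q=R@np.array(p,float)+t; return c["fx"]*q[0]/q[2]+c["cx"],c["fy"]*q[1]/q[2]+c["cy"]
def cloud(n,depth):
    c,R,t=cal(n); v,u=np.mgrid[:480,:640]; P=np.stack([(u-c["cx"])/c["fx"]*depth,(v-c["cy"])/c["fy"]*depth,depth],-1)
    return (P-t)@R
E
python3 - <<'E'
from h import *
s=r.observe(); print(s["time"],s["tcp_pos"],s["tcp_rot"],s["contact_force"],s["width"])
for n in("top","side"):
    im,d=viewer.read_camera(n); cv2.imwrite(f"pics/{n}0.png",im[...,::-1]); np.save(f"{n}0.npy",d)
    c,R,t=cal(n); print(n,-R.T@t,c["fx"])
    C=cloud(n,d)
    for q in("loose_mount","seated_mount","stage_plate","loupe","vial"):
        for o in viewer.outline_of(n,q)[:4]:
            m=o["pixels"]&(d>0); print(n,q,round(o["p"],2),np.round(o["rect"]),np.round(np.median(C[m],0)) if m.any() else None,np.round(np.percentile(C[m][:,2],95)) if m.any() else None)
E
```

```text
pics
0.0 [ 272.96274477 -589.21141958  230.38895774] [ 9.76570862e-01  2.15193973e-01 -2.20019552e-04 -9.25642891e-04] [-0.25055552 -0.11291146 -0.1690025 ] 85.48829221691429
top [451.31634728 269.39791295 882.07760322] 485.80742360687174
top loose_mount 0.64 [369. 280. 386. 295.] [411. 163.  15.] 18.0
top loose_mount 0.62 [310. 284. 327. 301.] [398. 268.  29.] 32.0
top loose_mount 0.47 [371. 241. 388. 257.] [475. 161.  15.] 17.0
top seated_mount 0.52 [280. 236. 297. 254.] [479. 325.  24.] 27.0
top stage_plate 0.95 [250. 220. 350. 315.] [441. 302.  14.] 17.0
top loupe 0.71 [317. 210. 339. 228.] [528. 255.  35.] 39.0
side [ 414.11597518 -369.62872678  596.05468065] 596.8018999018674
side loose_mount 0.81 [286. 326. 305. 347.] [473. 152.  15.] 17.0
side loose_mount 0.66 [224. 271. 245. 291.] [398. 259.  29.] 31.0
side loose_mount 0.64 [205. 226. 312. 313.] [438. 284.  14.] 16.0
side loose_mount 0.55 [233. 328. 260. 353.] [409. 154.  15.] 17.0
side seated_mount 0.71 [274. 240. 297. 261.] [477. 316.  24.] 26.0
side stage_plate 0.98 [202. 228. 314. 314.] [438. 283.  14.] 16.0
side loupe 0.87 [308. 264. 335. 296.] [525. 243.  32.] 38.0
side vial 0.52 [327. 235. 338. 268.] [549. 295.  34.] 52.0
```

```bash
python3 - <<'E'
import cv2,numpy as np
a=cv2.imread("pics/top0.png");b=cv2.imread("pics/side0.png")
A=cv2.resize(a[190:330,230:410],None,fx=4,fy=4,interpolation=2)[:560,:720]
cv2.imwrite("pics/topc.png",A)
cv2.imwrite("pics/sidec.png",cv2.resize(b[205:365,180:360],None,fx=3.7,fy=3.7,interpolation=2))
E
```

```text
(no output)
```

View pics/topc.png

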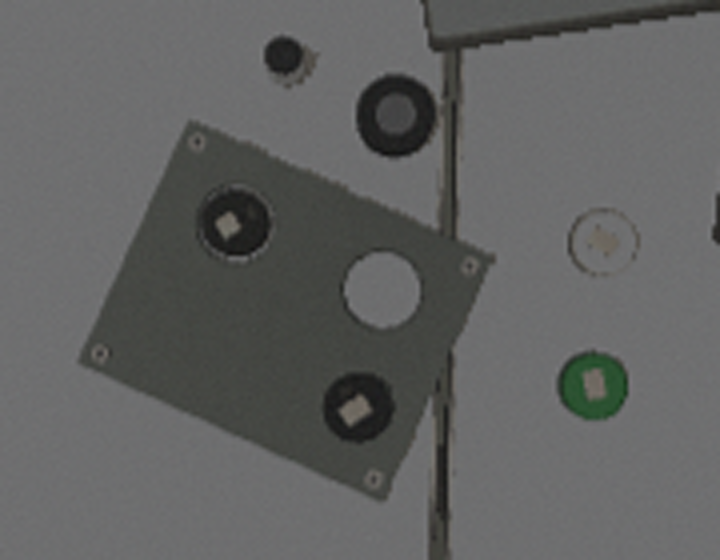

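View pics/sidec.png

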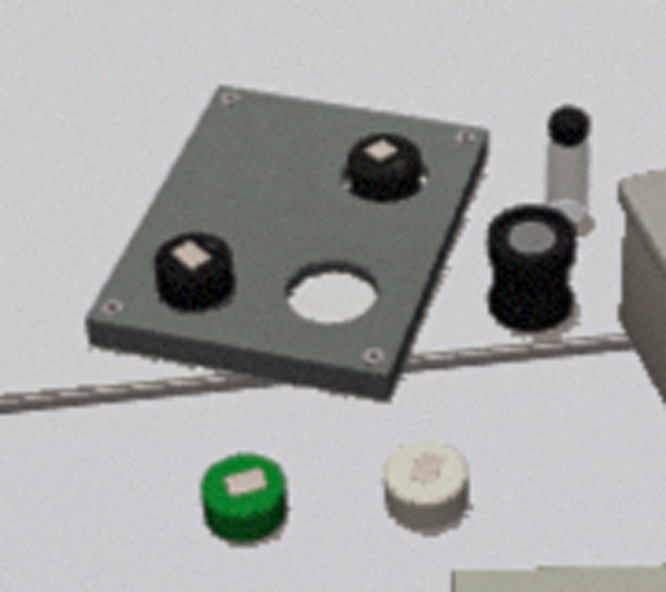

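View pics/top0.png

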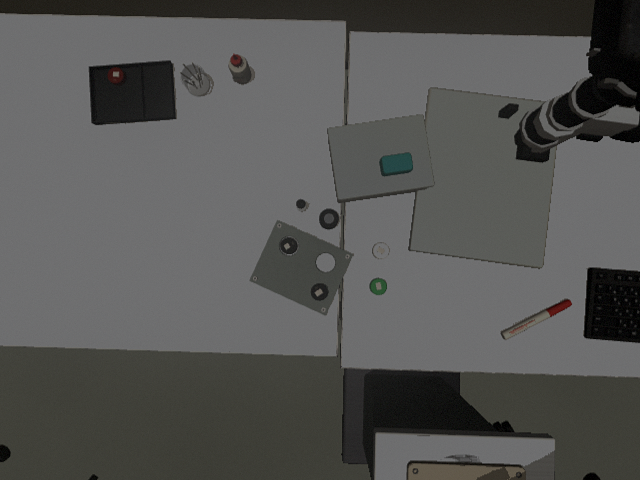

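Candidates in the top view:
- Black on the plate at (319,292), near the -x edge.
- Black in a recess at (289,245), the seated mount.
- Green at (378,286).
- White at (380,250).
- Red at (116,75).

I choose (319,292). It is black and stands loose on the plate, with its top at z≈29. The crops confirm this, and the empty recess is at about (325,262).

```bash
cat >> h.py <<'E'
from scipy.optimize import least_squares
def circ(n,im,u0,v0,z,rad,dark=True,win=14):
    # sub-pixel circle fit: mask by threshold in a rectified patch (5 px/mm) on plane z about guess
    g=px2w(n,u0,v0,z); S=4; W=int(2*rad*2*S/2)
    yy,xx=np.mgrid[-W:W+1,-W:W+1]/S
    c,R,t=cal(n); P=np.stack([g[0]+xx,g[1]+yy,np.full_like(xx,z)],-1)@R.T+t
    m1=(P[...,0]/P[...,2]*c["fx"]+c["cx"]).astype(np.float32); m2=(P[...,1]/P[...,2]*c["fy"]+c["cy"]).astype(np.float32)
    G=cv2.remap(cv2.cvtColor(im,cv2.COLOR_RGB2GRAY),m1,m2,cv2.INTER_CUBIC).astype(float)
    rr=lambda p:np.hypot(xx-p[0],yy-p[1])
    best=max(((a,b) for a in np.arange(-8,8.1,.5) for b in np.arange(-8,8.1,.5)),
      key=lambda p:(1 if dark else -1)*(np.mean(G[(rr(p)>rad)&(rr(p)<rad+2)])-np.mean(G[(rr(p)<rad)&(rr(p)>rad-2)])))
    return g[:2]+np.array(best)
E
python3 - <<'E'
from h import *
for n,lm,er,sm in(("top",(319,292),(325.5,262),(288.5,245)),("side",(234,276),(270,284),(284.5,246))):
    im=cv2.imread(f"pics/{n}0.png")[...,::-1].copy(); d=np.load(f"{n}0.npy"); C=cloud(n,d)
    L=circ(n,im,*lm,29,15); E=circ(n,im,*er,14,17.5,False); S=circ(n,im,*sm,24,15)
    print(n,"loose",L,"empty",E,"seated",S,"E-S",E-S,np.hypot(*(E-S)),"L->E",E-L,np.hypot(*(E-L)),np.degrees(np.arctan2(*(E-L)[::-1])))
    m=(C[...,0]>300)&(C[...,0]<560)&(C[...,1]>200)&(C[...,1]<400)&(abs(C[...,2]-14)<4)&(d>0)
    h=cv2.minAreaRect(C[m][:,:2].astype(np.float32)); print(h)
    if n=="top":
        for x0,x1,y0,y1 in((250,700,-600,-300),(250,700,-300,0),(250,700,0,200),(250,700,200,400)):
            k=(C[...,0]>x0)&(C[...,0]<x1)&(C[...,1]>y0)&(C[...,1]<y1)&(d>0); i=np.argmax(np.where(k,C[...,2],-1)); print(C.reshape(-1,3)[i].round())
E
```

```text
top loose [399.06411609 267.78358485] empty [450.75706765 258.11567295] seated [478.45614462 323.94363072] E-S [-27.69907698 -65.82795777] 71.41819718661665 L->E [51.69295155 -9.6679119 ] 52.58925518404466 -10.593402124794059
((475.2310485839844, 287.22021484375), (150.0389404296875, 194.55270385742188), 67.19931030273438)
[ 327. -300.    7.]
[617.  -4. 460.]
[630.  40. 528.]
[602. 202.  77.]
side loose [397.25531864 264.89427416] empty [448.3193635  248.33158649] seated [476.71851294 320.86581855] E-S [-28.39914944 -72.53423205] 77.89561289332627 L->E [ 51.06404486 -16.56268767] 53.68295166844257 -17.970536532229556
((477.0793151855469, 283.7689208984375), (154.34066772460938, 203.7150115966797), 67.41364288330078)
```

View pics/side0.png

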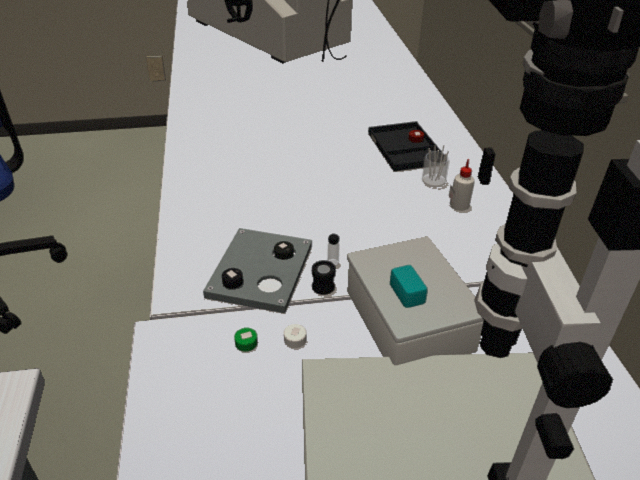

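```bash
python3 - <<'E'
from h import *
d=np.load("top0.npy"); C=cloud("top",d)
for v,u in((150,530),(130,540),(120,560),(100,590),(70,625),(30,610),(120,620),(110,508),(165,395),(140,350),(180,480),(400,420),(450,400),(470,460)): print(u,v,C[v,u].round())
E
```

```text
530 150 [653. -88.  50.]
540 130 [626.  -6. 269.]
560 120 [627. -12. 309.]
590 100 [629. -11. 375.]
625 70 [607.  34. 505.]
610 30 [637.  49. 510.]
620 120 [633. -91. 295.]
508 110 [631.  57. 329.]
395 165 [610. 151. 102.]
350 140 [657. 223.  73.]
480 180 [604. -13.  21.]
420 400 [451. 269. 882.]
400 450 [121. 116.  -1.]
460 470 [95. 13. 12.]
```

```bash
cat >> h.py <<'E'
from scipy.spatial.transform import Rotation as Ro
def rows(p0,q0,wps,hand):
    # wps: world xyz + tool-x heading change (deg, twist about tool z from q0) -> rows in tool axes (m, deg)
    R0=Ro.from_quat(q0).as_matrix()
    return [[*np.round(R0.T@(np.array(w[:3])-p0)/1000,4).tolist(),round(w[3],1),hand] for w in wps]
E
python3 - <<'E'
from h import *
for n in("top","side"):
    d=np.load(f"{n}0.npy"); C=cloud(n,d)
    for y in range(-550,350,50):
        k=(C[...,1]>y)&(C[...,1]<y+50)&(C[...,2]>120)&(C[...,0]>150)&(d>0)&(C[...,2]<800)
        if k.sum()>20: print(n,y,"minx",np.percentile(C[k][:,0],1).round(),"r",np.percentile(np.hypot(C[k][:,0],C[k][:,1]),1).round(),"z",np.percentile(C[k][:,2],[1,99]).round())
s=r.observe(); print(s["q"])
p0=np.array([273.2,-589.8,231.3]); q0=[.97657,.21519,0,0]
W=[(225,-540,231,-5),(180,-480,231,-15),(186,-400,231,-25)]
for i in range(1,15):
    a=np.radians(-65+100*i/14); W.append((450*np.cos(a),450*np.sin(a),231,-25-119.5*i/14))
for w in rows(p0,q0,W,1.0): print(w)
E
```

```text
top -150 minx 618.0 r 631.0 z [133. 296.]
top -100 minx 629.0 r 636.0 z [139. 296.]
top -50 minx 612.0 r 612.0 z [178. 451.]
top 0 minx 591.0 r 591.0 z [233. 527.]
top 50 minx 614.0 r 616.0 z [305. 520.]
side -150 minx 618.0 r 631.0 z [130. 405.]
side -100 minx 590.0 r 593.0 z [153. 501.]
side -50 minx 579.0 r 580.0 z [177. 488.]
side 0 minx 623.0 r 624.0 z [303. 410.]
side 50 minx 629.0 r 631.0 z [304. 334.]
[ 1.07120887  0.62836457  0.03850262  1.51743593 -0.02699769  0.99629061
 -0.02001886]
[-0.0228, -0.0654, 0.0003, -5, 1.0]
[-0.0384, -0.1388, 0.0003, -15, 1.0]
[0.0006, -0.2089, 0.0003, -25, 1.0]
[0.0571, -0.2036, 0.0003, -33.5, 1.0]
[0.1122, -0.2142, 0.0003, -42.1, 1.0]
[0.1655, -0.2315, 0.0003, -50.6, 1.0]
[0.2162, -0.2554, 0.0003, -59.1, 1.0]
[0.2636, -0.2853, 0.0003, -67.7, 1.0]
[0.3069, -0.3209, 0.0003, -76.2, 1.0]
[0.3455, -0.3616, 0.0003, -84.8, 1.0]
[0.3786, -0.4068, 0.0003, -93.3, 1.0]
[0.4059, -0.4558, 0.0003, -101.8, 1.0]
[0.4269, -0.5078, 0.0003, -110.4, 1.0]
[0.4413, -0.562, 0.0003, -118.9, 1.0]
[0.4488, -0.6175, 0.0003, -127.4, 1.0]
[0.4494, -0.6736, 0.0003, -136.0, 1.0]
[0.443, -0.7293, 0.0003, -144.5, 1.0]
```

>>> carry_out(
  rows=[
    [-0.02, -0.05, 0, 0, 0.19],
    [-0.02, -0.1, 0, -5, 0.19],
    [-0.01, -0.16, 0, -15, 0.19],
    [0.0, -0.205, 0, -25, 0.19],
    [0.057, -0.204, 0, -33, 0.19],
    [0.112, -0.214, 0, -42, 0.19],
    [0.165, -0.231, 0, -50, 0.19],
    [0.216, -0.255, 0, -59, 0.19],
  ],
)

```text
time: 1.6
tcp_pos: [363.8, -266.8, 231.7]
tcp_rot: [0.742, 0.67, 0.0, 0.001]
contact_force: [0.4, -0.1, 0.4]
width: 16.1
grasp_force: 0.0
```

```bash
python3 - <<'E'
from h import *
p0=np.array([362,-267.8,231.3]); R0=Ro.from_euler('z',83.85,degrees=True)*Ro.from_euler('x',180,degrees=True)
W=[]
for i in range(1,11):
    a=np.radians(-36.5+(37.8+36.5)*i/10); W.append((450*np.cos(a),450*np.sin(a),231,-85.6*i/10))
for w in rows(p0,R0.as_quat(),W,.19): print(w)
E
```

```text
[0.0522, 0.0259, 0.0003, -8.6, 0.19]
[0.1073, 0.045, 0.0003, -17.1, 0.19]
[0.1644, 0.0569, 0.0003, -25.7, 0.19]
[0.2225, 0.0614, 0.0003, -34.2, 0.19]
[0.2808, 0.0582, 0.0003, -42.8, 0.19]
[0.3381, 0.0476, 0.0003, -51.4, 0.19]
[0.3936, 0.0296, 0.0003, -59.9, 0.19]
[0.4463, 0.0046, 0.0003, -68.5, 0.19]
[0.4953, -0.027, 0.0003, -77.0, 0.19]
[0.5398, -0.0646, 0.0003, -85.6, 0.19]
```

>>> carry_out(
  rows=[
    [0.052, 0.026, 0, -8.6, 0.19],
    [0.107, 0.045, 0, -17.1, 0.19],
    [0.164, 0.057, 0, -25.7, 0.19],
    [0.222, 0.061, 0, -34.2, 0.19],
    [0.281, 0.058, 0, -42.8, 0.19],
    [0.338, 0.048, 0, -51.4, 0.19],
    [0.394, 0.03, 0, -59.9, 0.19],
    [0.446, 0.005, 0, -68.5, 0.19],
  ],
)

```text
time: 2.6
tcp_pos: [414.9, 177.4, 231.6]
tcp_rot: [0.237, 0.972, 0.001, 0.001]
contact_force: [-0.3, 0.6, 0.3]
width: 16.2
grasp_force: 0.0
```

```bash
python3 - <<'E'
from h import *
s=r.observe(); print(s["time"],s["tcp_pos"].round(1) if hasattr(s["tcp_pos"],"round") else s["tcp_pos"],s["tcp_rot"],s["q"],s["width"])
# commanded
R0=(Ro.from_euler('z',83.85,degrees=True)*Ro.from_euler('x',180,degrees=True)).as_matrix()
p=np.array([362,-267.8,231.3])+R0@np.array([446,5,0]); print(p)
# stand-off 45 mm behind mount at heading 169.4 (pushing along -tool x)
L=np.array([398.2,266.3]);E=np.array([450,256.]);u=(E-L)/np.hypot(*(E-L)); print(u,np.degrees(np.arctan2(u[1],u[0])))
R1=Ro.from_euler('z',83.85+68.5,degrees=True)*Ro.from_euler('x',180,degrees=True)
A=L-50*u
for w in rows(p,R1.as_quat(),[(*A,100,-16.5),(*A,60,-16.5)],.19): print(w)
E
```

```text
2.6 [414.9 177.4 231.6] [2.36766060e-01 9.71566303e-01 6.06410803e-04 6.19608799e-04] [ 0.03119934  0.41097155 -0.67765593  2.03483566  0.35343315  0.80957399
  0.23954086] 16.160530366697795
[414.75198659 175.09753658 231.3       ]
[ 0.98079854 -0.19502365] -11.246105044597439
[0.105, 0.059, 0.1313, -16.5, 0.19]
[0.105, 0.059, 0.1713, -16.5, 0.19]
```

>>> carry_out(
  rows=[
    [0.05, 0.03, 0, -9, 0.19],
    [0.105, 0.059, 0.02, -16.5, 0.19],
    [0.105, 0.059, 0.08, -16.5, 0.19],
    [0.105, 0.059, 0.13, -16.5, 0.19],
    [0.105, 0.059, 0.17, -16.5, 0.19],
    [0.105, 0.059, 0.17, -16.5, 0.19],
  ],
)

```text
time: 3.35
tcp_pos: [347.9, 275.2, 59.6]
tcp_rot: [0.097, 0.995, -0.002, -0.001]
contact_force: [0.5, -1.2, 0.0]
width: 16.0
grasp_force: 0.0
```

```bash
python3 - <<'E'
from h import *
s=r.observe(); print(s["time"],s["tcp_pos"],s["contact_force"],s["q"])
o=[]
for n in("top","side"):
    im,d=viewer.read_camera(n); print(n,[round(v) for v in w2px(n,s["tcp_pos"])])
    c=[round(v) for v in w2px(n,[398,266,29])]; o.append(cv2.resize(im[c[1]-45:c[1]+45,c[0]-55:c[0]+55,::-1],(550,450)) if n=="side" else cv2.resize(im[c[1]-45:c[1]+45,c[0]-25:c[0]+25,::-1],(250,450))); print(c)
cv2.imwrite("pics/m1.png",np.hstack(o))
E
```

```text
3.35 [347.87077856 275.23923704  59.62621268] [ 0.47326253 -1.15846911  0.02159975] [-0.43015611  0.6944498  -0.44327146  2.20408066  0.77253378  0.40473538
 -0.13453672]
top [314, 323]
[320, 292]
side [194, 257]
[232, 274]
```

View pics/m1.png

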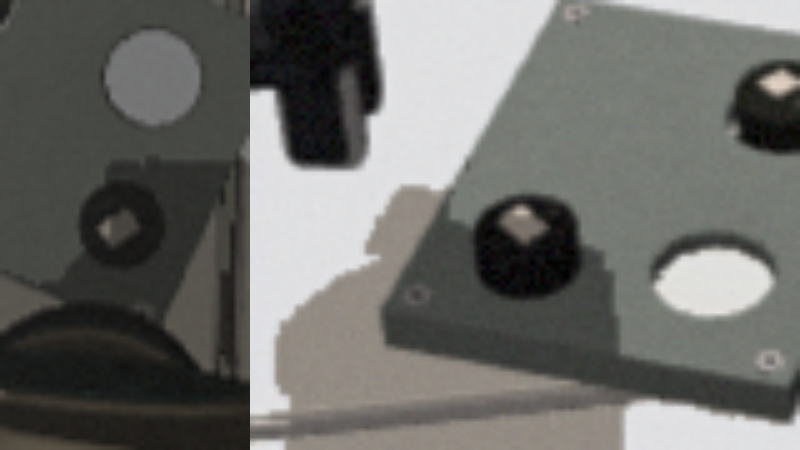

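>>> carry_out(
  rows=[
    [0, 0, 0.03, 0, 0.19],
    [0, 0, 0.043, 0, 0.19],
    [0, 0, 0.043, 0, 0.19],
    [-0.01, 0, 0.043, 0, 0.19],
    [-0.02, 0, 0.043, 0, 0.19],
    [-0.02, 0, 0.043, 0, 0.19],
  ],
)

```text
time: 4.2
tcp_pos: [370.6, 272.1, 18.8]
tcp_rot: [0.099, 0.995, 0.001, 0.001]
contact_force: [-0.0, 1.1, -0.3]
width: 16.3
grasp_force: 0.0
```

```bash
python3 - <<'E'
from h import *
s=r.observe(); print(s["time"],s["tcp_pos"],s["contact_force"])
o=[]
for n in("top","side"):
    im,d=viewer.read_camera(n); print(n,[round(v) for v in w2px(n,s["tcp_pos"])])
    c=[round(v) for v in w2px(n,[398,266,29])]; o.append(cv2.resize(im[c[1]-45:c[1]+45,c[0]-55:c[0]+55,::-1],(550,450)) if n=="side" else cv2.resize(im[c[1]-45:c[1]+45,c[0]-25:c[0]+25,::-1],(250,450)))
cv2.imwrite("pics/m2.png",np.hstack(o))
E
```

```text
4.2 [370.61605758 272.11048119  18.83262547] [-0.00869884  1.12730901 -0.25503916]
top [316, 307]
side [213, 278]
```

View pics/m2.png

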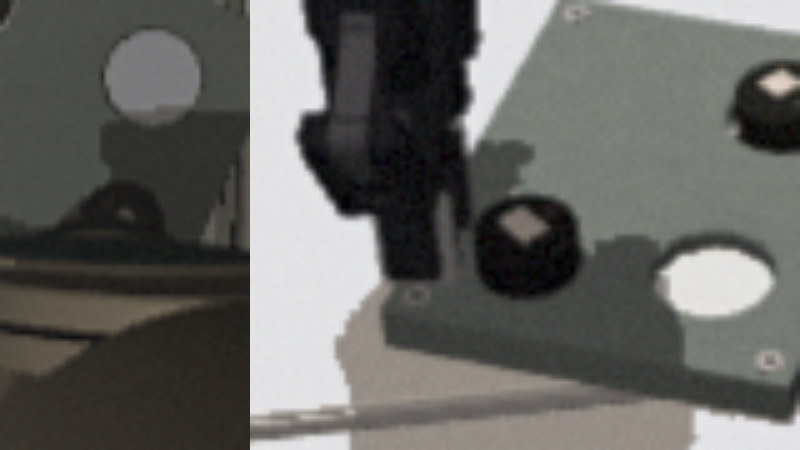

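>>> carry_out(
  rows=[
    [-0.003, 0, 0, 0, 0.19],
    [-0.006, 0, 0, 0, 0.19],
    [-0.01, 0, 0, 0, 0.19],
    [-0.014, 0, 0, 0, 0.19],
    [-0.018, 0, 0, 0, 0.19],
    [-0.022, 0, 0, 0, 0.19],
    [-0.026, 0, 0, 0, 0.19],
    [-0.026, 0, 0, 0, 0.19],
  ],
)

```text
time: 5.3
tcp_pos: [394.8, 267.2, 18.3]
tcp_rot: [0.097, 0.995, 0.0, 0.0]
contact_force: [0.1, -0.2, 0.9]
width: 16.6
grasp_force: 0.0
```

```bash
python3 - <<'E'
from h import *
s=r.observe(); print(s["time"],s["tcp_pos"],s["contact_force"],s["width"])
im,d=viewer.read_camera("side"); C=cloud("side",d)
cv2.imwrite("pics/s3.png",im[...,::-1])
k=(abs(C[...,2]-29)<2)&(C[...,0]>400)&(C[...,0]<460)&(C[...,1]>230)&(C[...,1]<300)&(d>0)
print(k.sum(),np.percentile(C[k],[3,50,97],axis=0))
u,v=w2px("side",[425,262,29]); print(u,v,circ("side",im,u,v,29,15))
cv2.imwrite("pics/m3.png",cv2.resize(im[220:320,190:310,::-1],None,fx=5,fy=5))
E
```

```text
5.3 [394.75667943 267.24463046  18.3102888 ] [ 0.09070797 -0.19669263  0.8989969 ] 16.562122365965024
246 [[404.39074216 246.55343477  27.50540127]
 [417.48723936 259.81179684  29.42103811]
 [430.1032191  273.93344353  30.66987132]]
251.54000198258234 274.0263698833427 [417.5 261. ]
```

View pics/m3.png

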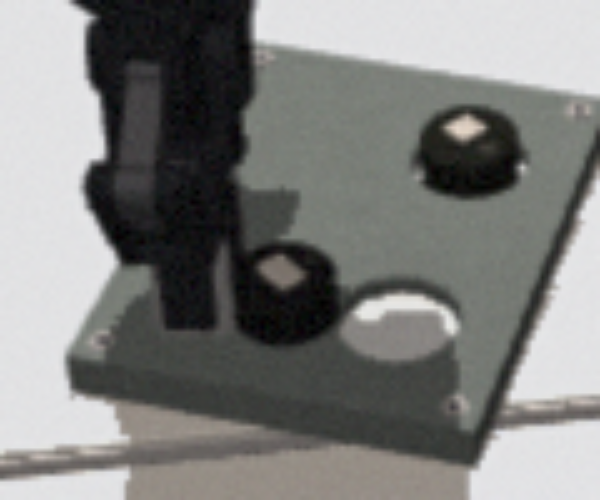

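>>> carry_out(
  rows=[
    [-0.004, 0, 0, 0, 0.19],
    [-0.008, 0, 0, 0, 0.19],
    [-0.012, 0, 0, 0, 0.19],
    [-0.016, 0, 0, 0, 0.19],
    [-0.019, 0, 0, 0, 0.19],
    [-0.022, 0, 0, 0, 0.19],
    [-0.022, 0, 0, 0, 0.19],
  ],
)

```text
time: 6.22
tcp_pos: [416.2, 263.0, 18.3]
tcp_rot: [0.097, 0.995, 0.0, 0.0]
contact_force: [-0.2, -0.0, -0.2]
width: 16.0
grasp_force: 0.0
```

```bash
cat > look.py <<'E'
from h import *
import sys
s=r.observe(); print(s["time"],s["tcp_pos"].round(1),s["contact_force"].round(1),round(s["width"],1))
im,d=viewer.read_camera("side"); C=cloud("side",d)
g=np.array([float(a) for a in sys.argv[1:3]])
k=(C[...,2]>17)&(np.hypot(*(C[...,:2]-g).transpose(2,0,1))<18)&(C[...,2]<40)&(d>0)
A=np.c_[C[k][:,:2]-g,np.ones(k.sum())]; m=C[k][:,2]>np.percentile(C[k][:,2],30)
print(k.sum(),"z",np.percentile(C[k][:,2],[10,50,90]).round(1),"plane",np.linalg.lstsq(A[m],C[k][m][:,2],rcond=None)[0].round(3))
for z in (29,22):
    u,v=w2px("side",[*g,z]); print(z,circ("side",im,u,v,z,15))
cv2.imwrite(sys.argv[3],cv2.resize(im[220:320,190:310,::-1],None,fx=5,fy=5))
E
python3 look.py 439 257 pics/m4.png
```

```text
6.225 [416.2 263.   18.3] [-0.2 -0.  -0.2] 16.0
354 z [21.6 27.  32.9] plane [-0.194  0.106 29.613]
29 [442.  253.5]
22 [442.5 250.5]
```

>>> carry_out(
  rows=[
    [-0.003, 0, 0, 0, 0.19],
    [-0.005, 0, 0, 0, 0.19],
    [-0.007, 0, 0, 0, 0.19],
    [-0.009, 0, 0, 0, 0.19],
    [-0.009, 0, 0, 0, 0.19],
  ],
)

```text
time: 6.9
tcp_pos: [424.9, 261.3, 18.3]
tcp_rot: [0.097, 0.995, 0.0, 0.0]
contact_force: [0.7, 0.1, 0.0]
width: 16.4
grasp_force: 0.0
```

```bash
python3 look.py 448 255 pics/m5.png
```

```text
6.9 [424.9 261.3  18.3] [0.7 0.1 0. ] 16.4
329 z [20.4 25.2 28.9] plane [-0.278  0.059 26.021]
29 [447.  249.5]
22 [447.5 257.5]
```

View pics/m5.png

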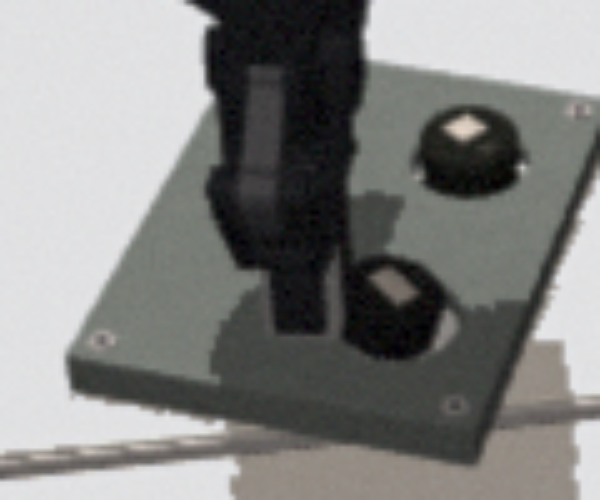

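The mount is tilted forward into the recess at crop (395,305), with its rear still on the rim. I'll creep further.

>>> carry_out(
  rows=[
    [-0.001, 0, 0, 0, 0.19],
    [-0.002, 0, 0, 0, 0.19],
    [-0.003, 0, 0, 0, 0.19],
    [-0.004, 0, 0, 0, 0.19],
    [-0.004, 0, 0, 0, 0.19],
  ],
)

```text
time: 7.58
tcp_pos: [428.7, 260.6, 18.3]
tcp_rot: [0.097, 0.995, 0.0, 0.0]
contact_force: [0.3, -0.2, -0.2]
width: 16.2
grasp_force: 0.0
```

```bash
python3 look.py 449 255 pics/m6.png
```

```text
7.575 [428.7 260.6  18.3] [ 0.3 -0.2 -0.2] 16.2
315 z [19.7 22.4 25. ] plane [-2.1100e-01  2.0000e-03  2.4044e+01]
29 [450.5 247. ]
22 [451.  254.5]
```

>>> carry_out(
  rows=[
    [0.005, 0, 0, 0, 0.19],
    [0.015, 0, 0, 0, 0.19],
    [0.03, 0, 0, 0, 0.19],
    [0.03, 0, 0, 0, 0.19],
  ],
)

```text
time: 8.12
tcp_pos: [397.5, 266.9, 18.5]
tcp_rot: [0.096, 0.995, -0.0, -0.0]
contact_force: [1.8, -0.4, 1.3]
width: 16.3
grasp_force: 0.0
```

```bash
python3 look.py 449 255 pics/m7.png
```

```text
8.125 [397.5 266.9  18.5] [ 1.8 -0.4  1.3] 16.3
282 z [19.2 22.3 23.6] plane [1.1000e-02 5.0000e-03 2.2785e+01]
29 [450. 247.]
22 [450.5 254. ]
```

View pics/m7.png

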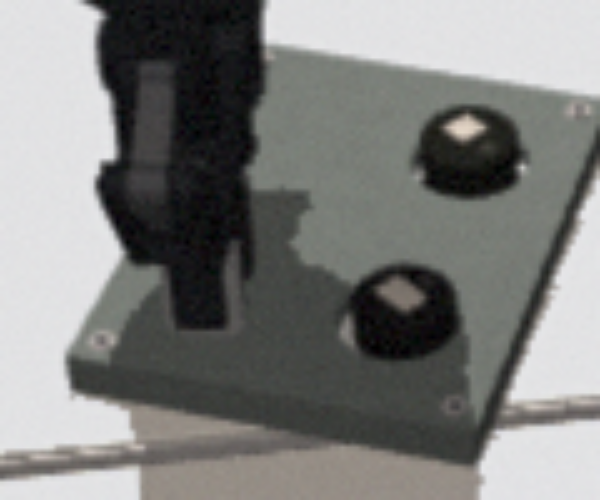

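The mount has dropped in and sits level, with its top at z≈22.5 against 22 expected and a slope of about 0. Next I'll back off, raise the arm and confirm.

>>> carry_out(
  rows=[
    [0.02, 0, 0, 0, 0.19],
    [0.03, 0, -0.03, 0, 0.19],
    [0.03, 0, -0.09, 0, 0.19],
    [0.03, 0, -0.15, 0, 0.19],
    [0.03, 0.05, -0.18, 0, 0.19],
    [0.03, 0.1, -0.18, 0, 0.19],
    [0.03, 0.1, -0.18, 0, 0.19],
  ],
)

```text
time: 9.05
tcp_pos: [389.5, 374.4, 199.2]
tcp_rot: [0.096, 0.995, 0.003, 0.0]
contact_force: [-0.3, 0.3, -0.4]
width: 16.1
grasp_force: 0.0
```

```bash
python3 look.py 449 255 pics/m8.png; python3 - <<'E'
from h import *
im,d=viewer.read_camera("side"); C=cloud("side",d); d0=np.load("side0.npy"); C0=cloud("side",d0)
for n,x,y in(("seated",477,318),("loupe",527,248),("vial",550,295)):
    for c in(C0,C):
        k=(np.hypot(c[...,0]-x,c[...,1]-y)<22)&(c[...,2]>20); print(n,k.sum(),c[k].mean(0).round(1))
E
```

```text
9.05 [389.5 374.4 199.2] [-0.3  0.3 -0.4] 16.1
280 z [19.5 22.4 23.6] plane [-2.0000e-03 -4.0000e-03  2.2871e+01]
29 [450. 247.]
22 [450.5 254. ]
seated 239 [476.7 319.3  24. ]
seated 231 [476.7 319.7  24. ]
loupe 476 [525.7 248.5  33.4]
loupe 477 [525.7 248.5  33.4]
vial 252 [548.5 296.9  39. ]
vial 249 [548.4 297.   39.3]
```

View pics/m8.png

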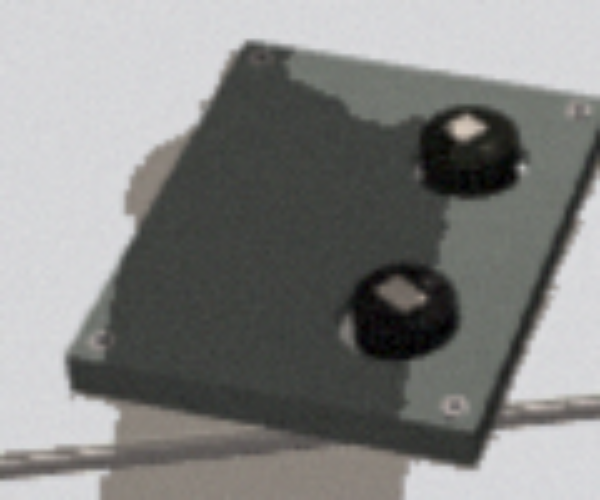

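Both mounts are seated: the pushed one at crop (405,310) and the other, unmoved, at (470,150). The loupe and the vial haven't moved either.

```bash
python3 -c "
from plant import r
print(r.job_done())"
```

```text
the job is handed in; nothing more can be done
None
```

The loose mount was pushed into the empty recess and sits flat there (its top measured about 22.5 mm above the table, 22 mm expected); the seated mount, loupe and vial did not move, and the job was handed in with the robot's clock at about 9 s.

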